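# Load the height block on the copy-stand slide and put the slide drive in gear

### The job

Take the metal height block out of its holder and set it down, without dropping or tipping it, flat on the slide and lengthwise between the two upright end stops (put it down once on the bare front of the slide and take it again across its long sides: it leaves the holder gripped by its ends, which will not fit between the stops). Once it stands there released, and only then, shift the drive lever through its H-shaped gate out of the right rear slot into neutral, across to the left lane and fully forward. Leave the other things where they are.

Things in the scene. Friction and masses are not known exactly. Their poses are not given: they have to be found in the camera images.
- block_center (a point): Centre of the loose height block: a plain aluminium block 36 mm (its x) by 66 mm (its y, the long way) by 64 mm tall, about 0.4 kg, with fine dark scale lines. Stands upright in the holder at the start, its underside 6 mm above the table. It must be carried upright.
- block: The same block; origin at the centre of its underside, axes as above.
- holder: Fixed parking holder; origin on the table under its centre. A base 80 (x) x 74 (y) x 6 mm with two upright cheeks (8 mm thick, 70 mm long in y, tops 70 mm above the table, flush with the block's top), inner faces 40 mm apart in x: they cover the block's long faces; its two ends (at +y and -y of the holder) are free, so the block can only be gripped across its 66 mm length.
- stage: Fixed aluminium slide plate, 200 mm (x) by 150 mm (y), 12 mm thick; origin on the table under its centre. Two dark upright end stops (60 mm long in x, 10 mm thick, tops 76 mm above the table) stand on its far half; the near half is a bare apron.
- nest (a point): On the slide's top face, midway between the two end stops (50 mm in x from the slide's centre). The stops' inner faces are 37 mm to each side in y (74 mm apart), the stops reach 30 mm to each side in x. The block belongs here with its long side along this y; either way round will do.
- apron (a point): On the slide's top face, centre of the bare apron (50 mm in -x from the slide's centre, 100 mm from the nest), free for setting the block down.
- console: Fixed drive console, 160 (x) x 140 (y) x 121 mm tall, with an H-shaped gate in its top plate; origin on the table under its centre; x is forward (away from the robot), y is left. Lanes run along x at the left and right, joined by the neutral cross slot in the middle.
- knob (a point): Centre of the lever's black ball knob, 44 mm across, on a 12 mm steel stem. The knob stands 195 mm from the stem's pivot, which lies inside the console, 40 mm above the table on the console's vertical centre line; both lever joints turn about that pivot, so the knob is about 235 mm above the table.
- lever_cross (a joint): Sideways lean of the lever (rad): -0.245 right lane, +0.245 left lane; the knob's console y is 195 mm x sin(lever_cross) x cos(lever_fore).
- lever_fore (a joint): Fore-and-aft lean of the lever (rad): -0.245 fully back, 0 neutral, +0.245 fully forward; the knob's console x is 195 mm x sin(lever_fore). It can cross between lanes only within about 0.035 of 0, and leave neutral only within about 0.035 of a lane's end value. The lever has no spring and some friction (about 1.5 N at the knob): it stays where it is left. It starts in the right lane, rear part.
- lens: bystander: a black camera lens standing upright, 76 mm across, 85 mm tall; origin at the centre of its underside
- loupe: bystander: a black loupe standing upright, 60 mm across, 50 mm tall; origin at the centre of its underside
- tape: bystander: a roll of grey cloth tape lying flat, 104 mm across, 48 mm tall; origin at the centre of its underside
- brush: bystander: a wooden dusting brush lying flat, 160 mm long, about 30 mm tall; origin at the centre of its underside
- meter: bystander: a flat black light meter, 65 x 120 mm, 22 mm tall; origin at the centre of its underside
- mug: bystander: a white mug, 80 mm across, 95 mm tall; origin at the centre of its underside
- carton: bystander: a small cardboard carton, 140 x 100 mm, 60 mm tall; origin at the centre of its underside
Things that resemble listed ones, but are neither listed nor needed, are in the scene too. What is meant by the block is not blue, green or pink, and is the smaller of those in its own colour.

How it is judged:
On the way, in this order (a step that is already met when the one before it is completed fails the run):
1. the block stands lengthwise between the end stops, let go of, with the lever not yet in the left forward slot (x of block_center in the frame of nest between -0.012 and 0.012 m and y of block_center in the frame of nest between -0.008 and 0.008 m and z of block_center in the frame of nest between 0.028 and 0.036 m and angle between the y axis of block_center and the y axis of nest, either way round below 0.15 rad and angle between block_center's own z axis and vertical below 0.08 rad and contact force between the fingers and block below 0.1 N and linear speed of block below 0.02 m/s and not (value of joint lever_cross above 0.16 rad and value of joint lever_fore above 0.19 rad)), for 0.2 s.
2. the lever is in the left lane, fully forward (value of joint lever_cross above 0.16 rad and value of joint lever_fore above 0.19 rad), for 0.2 s.
At the end, for the whole second after the job is handed in: The block stands flat on the slide between the stops, its centre within 12 mm of the nest along x and 8 mm along y, its long side within 0.15 rad of the nest's y, let go of and at rest; lever_cross is over 0.16 and lever_fore over 0.19 (all of step 2 and x of block_center in the frame of nest between -0.012 and 0.012 m and y of block_center in the frame of nest between -0.008 and 0.008 m and z of block_center in the frame of nest between 0.028 and 0.036 m and angle between the y axis of block_center and the y axis of nest, either way round below 0.15 rad and angle between block_center's own z axis and vertical below 0.08 rad and contact force between the fingers and block below 0.1 N and linear speed of block below 0.02 m/s); the robot touches nothing.
It fails at once if the block tips more than 0.6 rad (angle between block_center's own z axis and vertical above 0.6 rad).
It fails at once if the block is dropped (falls freely at over 0.75 m/s) (linear speed of block above 0.75 m/s and contact force between block and anything else below 0.05 N).
It fails at once if a bystander (lens, loupe, tape, brush, meter, mug or carton) is moved more than 40 mm (distance of any of lens, loupe, tape, brush, meter, mug, carton from where it was at the start of the episode above 0.04 m).
It also fails if it takes over 72 s, if anything falls off the work surface, if the arm or the gripper's body presses on something with over 40 N, if the wrist force passes 120 N, or if a joint passes its speed limit or range.

### The arm

A 7-joint arm with a two-finger parallel gripper is mounted at the origin on the work surface. World frame = base frame: x ahead of the robot, y to its left, z up, the work surface at z = 0. Lengths are in m, angles in rad, forces in N, time in s.
With the tool pointing down it reaches from about 0.4 to 0.85 m from the base axis. Payload 10.4 kg.
Tool frame: the origin (TCP) lies on the centre line of the jaws, within the pads' length; the fingertips stand 14 mm ahead of it and the grasp point (between the pads) lies 5 mm behind it (tip_reach is the z of the fingertips in the tool frame, in m); z points along the fingers, x is the direction in which the jaws open and shut, and the axes are right-handed (so a half turn about z gives the same grasp; the last joint's range is limited). The gripper opens to 87 mm and grips with 3 to 60 N. Pads are 19 mm wide; open, the fingers measure 117 mm over their backs; the gripper's body (75 mm by 190 mm) begins 51 mm behind the grasp point.
Start: joints at [1.167, 0.332, -0.065, 1.46, 0.022, 1.35, -0.088], TCP at [0.232, -0.58, 0.237] pointing down, gripper open.
Joint ranges: [-2.6, 2.6], [-0.5, 2.12], [-1.47, 1.34], [0.16, 2.42], [-1.27, 4.41], [0.06, 2.06], [-2.6, 2.6]. Speed limits (rad/s): [2.22, 2.22, 2.79, 2.79, 3.14, 3.14, 3.14].

### API

Orientations are given as a unit quaternion [x, y, z, w].
In Python, from bench import * gives the robot as it stands.
- The arm moves only by the tool carry_out, never from a script. Its argument "rows" is a list of rows, each a list of 5 numbers: the closure, from -1 (fully open) to 1 (shut), so that 0 is half open, then the shift along the tool's x, y, z in units of 30 mm (1.0 is 30 mm), then the turn about the tool's z in units of 5 degrees (1.0 is 5 degrees). In form: [[jaw, x, y, z, turn], ...]. A call has 1 to 20 rows; each row shifts and turns the pose as measured when the row begins, along the tool's axes as they then stand; what a row does not reach is not made up. A row lasts 1/12 s, in which the tool goes at most 41.7 mm and 7.16 degrees, less where a joint would pass 70% of its speed; a pose out of reach is approached as far as the arm can. A call is refused whole if a number of a shift passes 1 or a number of a turn 1, either way. A call with a gripper value outside its range is refused whole. The fingers move at their own pace and stop on an object; "force" is the grip in N (left out, the last holds). Time passes only in rows, so rows that do not move let the fingers close. It gives the time, the measured TCP pose, the force and the opening at its end, in the units of the state.
- read_state(): the state, without advancing time (a new reading comes with each control period).
- camera(name): name is "scene" or "top"; returns the picture (480x640x3 uint8, blue, green, red); there is no depth.
- camera_info(name): a dict with "fx", "fy", "cx", "cy" (pixels), "extrinsics" (4x4, takes a point from camera to world coordinates). Camera axes: x right, y down, z forward; pixel columns grow to the right and rows downward; lengths in m; the calibration is good to about 2 mm. A picture is of the moment at which its call begins. camera_info takes no time and is no camera call.
- close_job(): hands the job in, once; it reports no verdict.
Trained networks look in the newest picture that a camera, given by its name, has taken for a name from the list of things; names that differ only in an ending like _2 or _b are one class to them, and where a whole thing is asked for, a point or a joint stands for the part that bears it (a point fixed in the world has none). Each returns a list of dicts, best first, with "conf" (0 to 1); they miss things now and then, are a little off and sometimes report something else, mostly with a low value. They report only what shows in the picture. A call takes as long as a camera call. They do not tell look-alikes from the thing itself.
- recognise(query, camera): "box" ([centre column, centre row, width, height] in pixels, round what is visible of it).
- silhouettes(query, camera): "mask" (480x640 bool, what is visible of it) and "box" ([centre column, centre row, width, height] in pixels, round what is visible of it).
- pinpoint(query, camera): "xy" ([column, row] in pixels: a listed point, or the origin of a listed thing).
The state is a dict: "time": time; "joint_positions": joint angles; "joint_vel": joint speeds; "joint_torque": joint torques, N m; "ee_pos": TCP position; "eef_rot": TCP orientation; "ft_force": force on the tool from outside, world axes, zero at the start; "torque": the same for the moment, N m; "width": finger opening in m.
Only numpy, scipy, OpenCV 4.12 (cv2) and the standard library are available. Lean on these libraries where they do the work, as an engineer would, in place of code of your own. Each camera call takes 0.05 s, during which the arm holds its last target. There are 200 camera calls.

## Working session

There is one attempt and no reset: what is moved stays moved. The work goes in short steps, Python scripts to look and compute and a tool call to move; the robot and the scene stay as the last step left them, time stands still between calls to the robot, and variables do not carry over. Pictures are saved under pics/ and viewed, about 8 in all and at most 12, crops included, and the job is handed in when it is done.

Besides the shell and the picture viewer there is one more tool, called after "Emit:" as name(argument=value, ...) on one line, values as JSON. carry_out: Moves the arm, as the interface text tells. Its arguments: {"type":"object","properties":{"rows":{"type":"array","items":{"type":"array","items":{"type":"number"}}},"force":{"type":"number"}},"required":["rows"]}

```bash
mkdir -p pics; cat > h.py <<'E'
from bench import *
import numpy as np, cv2
from scipy.spatial.transform import Rotation as R
def ray(cam,uv):
    i=camera_info(cam);E=np.array(i["extrinsics"])
    d=E[:3,:3]@np.array([(uv[0]-i["cx"])/i["fx"],(uv[1]-i["cy"])/i["fy"],1.]);return E[:3,3],d
def at(cam,uv,z):
    o,d=ray(cam,uv);return o+d*(z-o[2])/d[2]
def proj(cam,p):
    i=camera_info(cam);E=np.linalg.inv(np.array(i["extrinsics"]));q=E[:3,:3]@np.array(p)+E[:3,3]
    return np.array([i["fx"]*q[0]/q[2]+i["cx"],i["fy"]*q[1]/q[2]+i["cy"]])
E
cat > a.py <<'E'
from h import *
np.set_printoptions(precision=3,suppress=True)
for c in("top","scene"):
    cv2.imwrite(f"pics/{c}0.png",camera(c)); E=np.array(camera_info(c)["extrinsics"]);print(c,E[:3,3],E[:3,2])
Z=dict(block_center=.038,holder=0,stage=0,nest=.012,apron=.012,console=0,knob=.23,lens=0,mug=0,carton=0,tape=0,loupe=0,brush=0,meter=0)
for n,z in Z.items():
    for c in("top","scene"):
        for r in pinpoint(n,c)[:4]:
            if r["conf"]>.2: print(n,c,round(r["conf"],2),np.round(r["xy"],1),at(c,r["xy"],z))
print(read_state())
E
python3 a.py
```

```text
top [ 0.346 -0.033  1.589] [ 0.139  0.016 -0.99 ]
scene [ 1.184 -0.139  1.309] [-0.471  0.078 -0.879]
block_center top 0.87 [427.  206.8] [ 0.651 -0.325  0.038]
block_center top 0.85 [366.4 253.9] [ 0.52  -0.146  0.038]
block_center top 0.71 [432.6 313.8] [ 0.347 -0.325  0.038]
block_center top 0.68 [410.4 251.2] [ 0.524 -0.271  0.038]
block_center scene 0.95 [266.8 297.1] [ 0.625 -0.182  0.038]
block_center scene 0.78 [273.4 258.6] [ 0.517 -0.153  0.038]
block_center scene 0.76 [229.8 261.7] [ 0.508 -0.268  0.038]
block_center scene 0.66 [217. 311.] [ 0.643 -0.311  0.038]
holder top 0.63 [404.8 256.5] [ 0.514 -0.26   0.   ]
holder scene 0.59 [228.6 267.9] [ 0.506 -0.277  0.   ]
holder scene 0.37 [422.7 196.6] [0.362 0.302 0.   ]
stage top 0.86 [305.5 247.4] [0.548 0.028 0.   ]
stage top 0.54 [220.2 262.3] [0.511 0.279 0.   ]
stage scene 0.87 [344.6 266.4] [0.551 0.036 0.   ]
nest top 0.97 [306.5 225.3] [0.611 0.023 0.012]
nest scene 0.59 [343.4 283.8] [0.607 0.022 0.012]
apron top 0.82 [298.6 258.6] [0.514 0.048 0.012]
apron scene 0.88 [345.5 251.8] [0.513 0.044 0.012]
console top 0
[... 727 characters left out ...]
[ 0.511 -0.272  0.   ]
loupe top 0.6 [348.2 177.5] [ 0.754 -0.103  0.   ]
brush top 0.93 [262.3 324.3] [0.328 0.157 0.   ]
brush scene 0.7 [369.6 195.7] [0.335 0.149 0.   ]
meter top 0.6 [373.4 317.8] [ 0.339 -0.162  0.   ]
{'time': 1.5, 'joint_positions': array([ 1.167,  0.332, -0.065,  1.46 ,  0.022,  1.35 , -0.088]), 'joint_vel': array([-0.001,  0.001,  0.001,  0.   ,  0.   ,  0.002, -0.001]), 'joint_torque': array([  0.   , -62.304,   0.025, -39.012,  -0.061,   0.032,   0.   ]), 'ee_pos': array([ 0.232, -0.58 ,  0.237]), 'eef_rot': array([ 0.828, -0.561,  0.   ,  0.   ]), 'ft_force': array([-0.249, -0.385, -0.087]), 'torque': array([-0.054,  0.006, -0.042]), 'width': 0.08709901872566875}
```

```bash
python3 -c "
import cv2
a=cv2.imread('pics/top0.png')[160:340,130:530];cv2.imwrite('pics/v1.png',cv2.resize(a,None,fx=2,fy=2,interpolation=2))
a=cv2.imread('pics/scene0.png')[170:350,130:530];cv2.imwrite('pics/v2.png',cv2.resize(a,None,fx=2,fy=2,interpolation=2))"
```

```text
(no output)
```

View pics/v1.png

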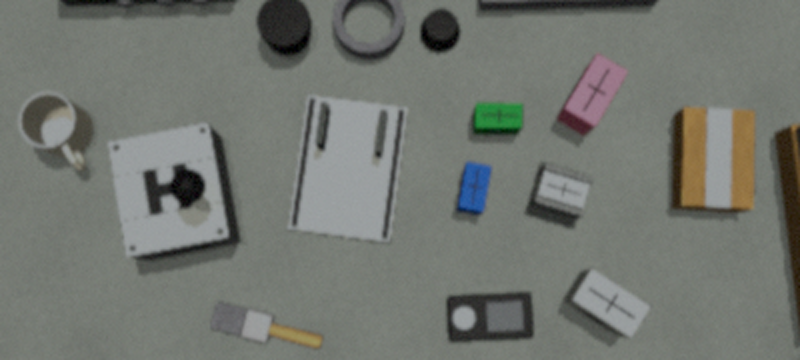

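View pics/v2.png

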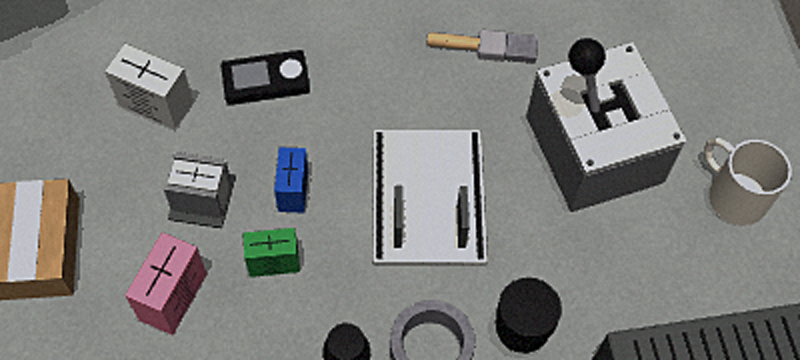

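The scene view shows the silver block in its holder at (228,262), the larger silver one at (204,206), the slide with the stops farther from the robot at (345,268), and the lever knob at (423,198). I'll rectify the key planes to get exact yaw values.

```bash
cat > rect.py <<'E'
from h import *
# rectified patch: px right = -y world, px up = +x world, s px/m
def rect(cam,img,cx,cy,z,half,n):
    pts=np.float32([[0,0],[n,0],[n,n],[0,n]])
    w=[(cx+half,cy+half),(cx+half,cy-half),(cx-half,cy-half),(cx-half,cy+half)]
    q=np.float32([proj(cam,(x,y,z)) for x,y in w])
    return cv2.warpPerspective(img,cv2.getPerspectiveTransform(q,pts),(n,n),flags=cv2.INTER_CUBIC)
E
python3 - <<'E'
from rect import *
T=cv2.imread('pics/top0.png');S=cv2.imread('pics/scene0.png')
def g(a):
    n=len(a)
    for k in range(0,n,n//4): cv2.line(a,(k,0),(k,n),(0,0,255),1);cv2.line(a,(0,k),(n,k),(0,0,255),1)
    return a
rows=[]
for c,I in(("top",T),("scene",S)):
    rows.append(np.hstack([g(rect(c,I,.518,-.268,.07,.06,260)),g(rect(c,I,.56,.03,.012,.13,260)),g(rect(c,I,.515,.27,.121,.13,260))]))
cv2.imwrite('pics/v3.png',np.vstack(rows))
E
```

```text
(no output)
```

View pics/v3.png

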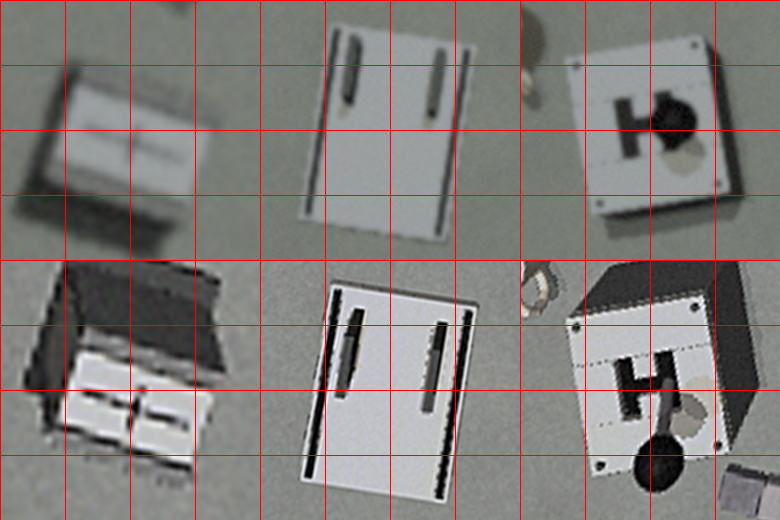

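```bash
python3 - <<'E'
from rect import *
for c in("top","scene"):
    I=cv2.imread(f'pics/{c}0.png')
    for nm,x,y,z,h,t in(("block",.518,-.268,.07,.06,150),("stage",.56,.03,.012,.13,150),("console",.515,.27,.121,.13,150)):
        n=520;g=cv2.cvtColor(rect(c,I,x,y,z,h,n),6)
        m=(g>t).astype(np.uint8)
        m=cv2.morphologyEx(m,cv2.MORPH_OPEN,np.ones((9,9)))
        cs=max(cv2.findContours(m,0,1)[0],key=cv2.contourArea)
        r=cv2.minAreaRect(cs);k=2*h/n
        b=cv2.boxPoints(r); w=np.c_[x+h-b[:,1]*k,y+h-b[:,0]*k]
        e=w[1]-w[0];f=w[2]-w[1]
        print(nm,c,np.round(w.mean(0),4),"sides",np.round([np.linalg.norm(e),np.linalg.norm(f)],4),"yaw",np.round(np.degrees([np.arctan2(e[1],e[0]),np.arctan2(f[1],f[0])]),1))
E
```

```text
block top [ 0.5119 -0.2692] sides [0.0303 0.0622] yaw [ -18.8 -108.8]
stage top [0.5584 0.0328] sides [0.1956 0.1201] yaw [ -9. -99.]
console top [0.521  0.2739] sides [0.1371 0.1556] yaw [ -80.3 -170.3]
block scene [ 0.5102 -0.2708] sides [0.0359 0.0668] yaw [ -18.8 -108.8]
stage scene [0.5563 0.0321] sides [0.1997 0.125 ] yaw [ -9.1 -99.1]
console scene [0.5187 0.2732] sides [0.1416 0.1617] yaw [ -80.3 -170.3]
```

Emit:
carry_out(rows=[[-1, 0, 0, 0, 1], [-1, 0, 0, 0, 1], [-1, 0, 0, 0, 1], [-1, 0, 0, 0, 1], [-1, 0, 0, 0, 1], [-1, 0, 0, 0, 1], [-1, 0, 0, 0, 1], [-1, 0, 0, 0, 1]], force=30)

```text
time: 2.17
ee_pos: [0.2322, -0.5802, 0.2366]
eef_rot: [-0.575, 0.818, -0.0, 0.0]
ft_force: [-0.0, 0.7, -0.2]
width: 0.0873
```

```bash
cat > go.py <<'E'
from h import *
import sys
x,y,z,yaw=map(float,sys.argv[1:5])
s=read_state();p=np.array(s["ee_pos"]);M=R.from_quat(s["eef_rot"]).as_matrix()
cur=np.degrees(np.arctan2(M[1,0],M[0,0]));dt=-((yaw-cur+180)%360-180)
N=R.from_euler('z',yaw,degrees=True).as_matrix()@np.diag([1,-1,-1])
d=np.array([x,y,z])-p
print("t",round(s["time"],2),"pos",p.round(4),"yaw",round(cur,2),"tilt",np.round(np.degrees(np.arccos(-M[2,2])),2),"w",round(s["width"],4),"F",np.round(s["ft_force"],1),"q7",round(s["joint_positions"][6],2))
print("turn units",round(dt/5,2),"shift now",np.round(M.T@d/.03,2),"shift after turn",np.round(N.T@d/.03,2))
E
python3 go.py .511 -.270 .14 -108.8
```

```text
t 2.17 pos [ 0.2322 -0.5802  0.2366] yaw -109.86 tilt 0.02 w 0.0873 F [-0.   0.7 -0.2] q7 -0.79
turn units -0.21 shift now [-12.88  -5.23   3.22] shift after turn [-12.78  -5.46   3.22]
```

Emit:
carry_out(rows=[[-1, 0, 0, 0, -0.21], [-1, -0.9, -0.38, 0, 0], [-1, -0.9, -0.38, 0, 0], [-1, -0.9, -0.38, 0, 0], [-1, -0.9, -0.38, 0, 0], [-1, -0.9, -0.38, 0, 0], [-1, -0.9, -0.38, 0.2, 0], [-1, -0.9, -0.38, 0.3, 0], [-1, -0.9, -0.38, 0.3, 0], [-1, -0.9, -0.38, 0.4, 0], [-1, -0.9, -0.38, 0.4, 0], [-1, -0.9, -0.38, 0.4, 0], [-1, -0.9, -0.38, 0.4, 0], [-1, -0.9, -0.38, 0.4, 0], [-1, -0.9, -0.38, 0.4, 0], [-1, 0, 0, 0, 0]])

```text
time: 3.5
ee_pos: [0.5083, -0.2561, 0.1374]
eef_rot: [-0.605, 0.797, -0.003, -0.001]
ft_force: [-1.7, 1.0, -0.4]
width: 0.0866
```

```bash
python3 go.py .511 -.270 .04 -108.8
```

```text
t 3.5 pos [ 0.5083 -0.2561  0.1374] yaw -105.6 tilt 0.39 w 0.0866 F [-1.7  1.  -0.4] q7 -1.52
turn units 0.64 shift now [ 0.41 -0.2   3.25] shift after turn [ 0.41 -0.24  3.25]
```

Emit:
carry_out(rows=[[-1, 0.41, -0.24, 0, 0.64], [-1, 0, 0, 0, 0]])

```text
time: 3.67
ee_pos: [0.5131, -0.2672, 0.1366]
eef_rot: [-0.587, 0.81, -0.003, -0.001]
ft_force: [-0.0, -0.9, -0.1]
width: 0.0873
```

```bash
python3 go.py .511 -.270 .04 -108.8
```

```text
t 3.67 pos [ 0.5131 -0.2672  0.1366] yaw -108.13 tilt 0.3 w 0.0873 F [-0.  -0.9 -0.1] q7 -1.55
turn units 0.13 shift now [0.1  0.05 3.22] shift after turn [0.11 0.03 3.22]
```

Emit:
carry_out(rows=[[-1, 0.11, 0.03, 0.6, 0.13], [-1, 0, 0, 0.6, 0], [-1, 0, 0, 0.6, 0], [-1, 0, 0, 0.6, 0], [-1, 0, 0, 0.4, 0], [-1, 0, 0, 0.3, 0], [-1, 0, 0, 0, 0]])

```text
time: 4.25
ee_pos: [0.5115, -0.2716, 0.0426]
eef_rot: [-0.592, 0.806, -0.004, 0.0]
ft_force: [-0.1, 0.0, -1.0]
width: 0.0866
```

```bash
python3 go.py .511 -.270 .04 -108.8; python3 -c "
from rect import *
I=camera('scene');cv2.imwrite('pics/s1.png',I);a=I[200:330,160:300];b=cv2.resize(a,None,fx=4,fy=4,interpolation=2);cv2.imwrite('pics/v4.png',b)"
```

```text
t 4.25 pos [ 0.5115 -0.2716  0.0426] yaw -107.43 tilt 0.52 w 0.0866 F [-0.1  0.  -1. ] q7 -1.55
turn units 0.27 shift now [-0.05  0.03  0.08] shift after turn [-0.05  0.03  0.09]
```

View pics/v4.png

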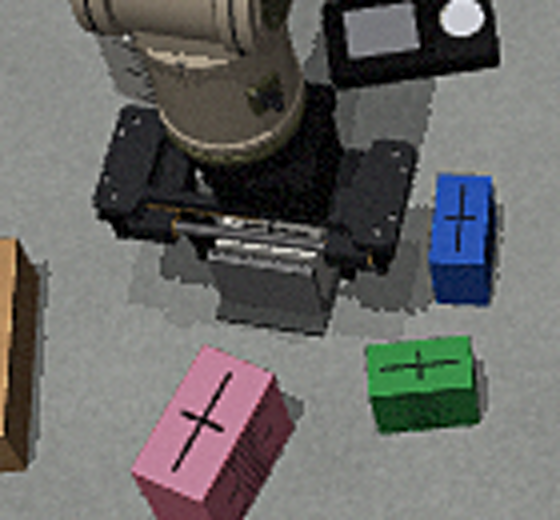

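The gripper straddles the holder at about (228,260), with one finger off each block end. I'll correct the yaw and close.

Emit:
carry_out(rows=[[-1, -0.05, 0.03, 0.05, 0.27], [-0.4, 0, 0, 0, 0], [0, 0, 0, 0, 0], [0.3, 0, 0, 0, 0], [1, 0, 0, 0, 0], [1, 0, 0, 0, 0], [1, 0, 0, 0, 0], [1, 0, 0, 0, 0]], force=35)

```text
time: 4.97
ee_pos: [0.5134, -0.2712, 0.0459]
eef_rot: [-0.582, 0.813, -0.008, 0.002]
ft_force: [0.5, -0.0, -1.4]
width: 0.0661
```

```bash
python3 go.py .511 -.270 .16 -108.8
```

```text
t 4.97 pos [ 0.5134 -0.2712  0.0459] yaw -108.86 tilt 0.89 w 0.0661 F [ 0.5 -0.  -1.4] q7 -1.58
turn units -0.01 shift now [ 0.01  0.03 -3.8 ] shift after turn [-0.01  0.09 -3.8 ]
```

Emit:
carry_out(rows=[[1, 0, 0, -0.3, 0], [1, 0, 0, -0.5, 0], [1, 0, 0, -0.5, 0], [1, 0, 0, -0.5, 0], [1, 0, 0, -0.5, 0], [1, 0, 0, -0.5, 0], [1, 0, 0, -0.5, 0], [1, 0, 0, -0.4, 0], [1, 0, 0, -0.3, 0]])

```text
time: 5.72
ee_pos: [0.5105, -0.2675, 0.1697]
eef_rot: [-0.582, 0.813, -0.004, 0.002]
ft_force: [0.7, -0.2, -5.4]
width: 0.0656
```

```bash
python3 go.py .508 .039 .16 -99
```

```text
t 5.72 pos [ 0.5105 -0.2675  0.1697] yaw -108.75 tilt 0.54 w 0.0656 F [ 0.7 -0.2 -5.4] q7 -1.55
turn units -1.95 shift now [-9.65  3.37  0.27] shift after turn [-10.08   1.68   0.32]
```

Lifted (the force is about 4 N more). Next I turn and cross to the apron.

Emit:
carry_out(rows=[[1, 0, 0, 0, -0.5], [1, 0, 0, 0, -0.5], [1, 0, 0, 0, -0.5], [1, 0, 0, 0, -0.45], [1, -0.4, 0.07, 0, 0], [1, -0.6, 0.1, 0, 0], [1, -0.7, 0.12, 0, 0], [1, -0.7, 0.12, 0, 0], [1, -0.7, 0.12, 0, 0], [1, -0.7, 0.12, 0, 0], [1, -0.7, 0.12, 0, 0], [1, -0.7, 0.12, 0, 0], [1, -0.7, 0.12, 0, 0], [1, -0.7, 0.12, 0, 0], [1, -0.7, 0.12, 0, 0], [1, -0.7, 0.12, 0, 0], [1, -0.6, 0.1, 0, 0], [1, -0.5, 0.1, 0, 0], [1, 0, 0, 0, 0]])

```text
time: 7.3
ee_pos: [0.4963, 0.0339, 0.1708]
eef_rot: [-0.649, 0.761, -0.001, -0.002]
ft_force: [-0.9, 0.1, -5.3]
width: 0.0656
```

```bash
python3 go.py .508 .039 .10 -99
```

```text
t 7.3 pos [0.4963 0.0339 0.1708] yaw -99.14 tilt 0.21 w 0.0656 F [-0.9  0.1 -5.3] q7 -1.95
turn units -0.03 shift now [-0.24 -0.36  2.36] shift after turn [-0.23 -0.36  2.36]
```

Emit:
carry_out(rows=[[1, -0.23, -0.36, 0.3, 0], [1, 0, 0, 0.5, 0], [1, 0, 0, 0.6, 0], [1, 0, 0, 0.6, 0], [1, 0, 0, 0.6, 0], [1, 0, 0, 0.4, 0], [1, 0, 0, 0.3, 0], [1, 0, 0, 0, 0]])

```text
time: 7.97
ee_pos: [0.5048, 0.0434, 0.0691]
eef_rot: [-0.648, 0.762, -0.001, -0.002]
ft_force: [-1.5, 0.0, -5.5]
width: 0.0659
```

```bash
python3 go.py .508 .039 .052 -99; python3 -c "
from h import *
I=camera('scene');cv2.imwrite('pics/s2.png',I);a=I[190:330,270:420];b=cv2.resize(a,None,fx=4,fy=4,interpolation=2);cv2.imwrite('pics/v5.png',b)"
```

```text
t 7.97 pos [0.5048 0.0434 0.0691] yaw -99.21 tilt 0.3 w 0.0659 F [-1.5  0.  -5.5] q7 -2.03
turn units -0.04 shift now [ 0.12 -0.13  0.57] shift after turn [ 0.13 -0.13  0.57]
```

View pics/v5.png

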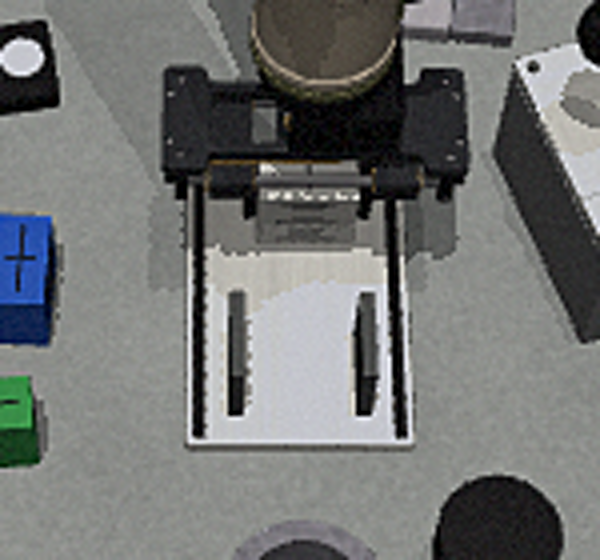

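The block hangs upright over the apron at about (347,250), clear of the stops. I'll lower it gently.

Emit:
carry_out(rows=[[1, 0.12, -0.13, 0.25, 0], [1, 0, 0, 0.15, 0], [1, 0, 0, 0.1, 0], [1, 0, 0, 0.1, 0]])

```text
time: 8.35
ee_pos: [0.511, 0.0387, 0.0537]
eef_rot: [-0.648, 0.762, -0.003, -0.0]
ft_force: [0.6, -0.7, -5.4]
width: 0.0656
```

```bash
python3 go.py .508 .039 .052 -99
```

```text
t 8.35 pos [0.511  0.0387 0.0537] yaw -99.28 tilt 0.34 w 0.0656 F [ 0.6 -0.7 -5.4] q7 -2.04
turn units -0.06 shift now [0.01 0.1  0.06] shift after turn [0.01 0.1  0.06]
```

Emit:
carry_out(rows=[[1, 0, 0, 0.08, 0], [1, 0, 0, 0.06, 0]])

```text
time: 8.52
ee_pos: [0.5113, 0.0386, 0.0517]
eef_rot: [-0.647, 0.762, -0.003, -0.001]
ft_force: [-20.1, -4.0, 41.1]
width: 0.066
```

```bash
python3 go.py .508 .039 .052 -99
```

```text
t 8.52 pos [0.5113 0.0386 0.0517] yaw -99.32 tilt 0.39 w 0.066 F [-20.1  -4.   41.1] q7 -2.04
turn units -0.06 shift now [ 0.    0.11 -0.01] shift after turn [ 0.    0.11 -0.01]
```

Emit:
carry_out(rows=[[0.9, 0, 0, -0.02, 0], [-0.6, 0, 0, 0, 0], [-1, 0, 0, 0, 0], [-1, 0, 0, 0, 0], [-1, 0, 0, 0, 0], [-1, 0, 0, 0, 0]])

```text
time: 9.02
ee_pos: [0.5142, 0.0392, 0.0552]
eef_rot: [-0.647, 0.762, -0.005, 0.002]
ft_force: [-0.2, 0.2, 0.3]
width: 0.0843
```

```bash
python3 go.py .511 .039 .15 -9
```

```text
t 9.02 pos [0.5142 0.0392 0.0552] yaw -99.33 tilt 0.65 w 0.0843 F [-0.2  0.2  0.3] q7 -2.04
turn units -18.07 shift now [ 0.04  0.07 -3.16] shift after turn [-0.1   0.02 -3.16]
```

Emit:
carry_out(rows=[[-1, 0, 0, -0.3, 0], [-1, 0, 0, -0.6, 0], [-1, 0, 0, -0.8, 0], [-1, 0, 0, -0.8, 0], [-1, 0, 0, -0.8, -0.5], [-1, 0, 0, -0.8, -1], [-1, 0, 0, -0.8, -1], [-1, 0, 0, -0.4, -1], [-1, 0, 0, 0, -1], [-1, 0, 0, 0, -1], [-1, 0, 0, 0, -1], [-1, 0, 0, 0, -1], [-1, 0, 0, 0, -1], [-1, 0, 0, 0, -1], [-1, 0, 0, 0, -1], [-1, 0, 0, 0, -1], [-1, 0, 0, 0, -1], [-1, 0, 0, 0, -1], [-1, 0, 0, 0, -1], [-1, 0, 0, 0, -1]])

```text
time: 10.68
ee_pos: [0.5116, 0.0425, 0.2363]
eef_rot: [0.988, -0.156, 0.01, 0.001]
ft_force: [0.1, 0.5, -0.3]
width: 0.0871
```

```bash
python3 go.py .511 .039 .15 -9;  python3 - <<'E'
from rect import *
I=camera('scene');cv2.imwrite('pics/s3.png',I)
a=cv2.resize(I[200:320,290:410],(480,480),interpolation=2)
b=rect('scene',I,.56,.03,.076,.1,400)
cv2.imwrite('pics/v6.png',np.hstack([a[:,:400][:400],b]))
E
```

```text
t 10.68 pos [0.5116 0.0425 0.2363] yaw -17.94 tilt 1.1 w 0.0871 F [ 0.1  0.5 -0.3] q7 -0.54
turn units -1.79 shift now [-0.04  0.12  2.88] shift after turn [0.   0.12 2.88]
```

View pics/v6.png

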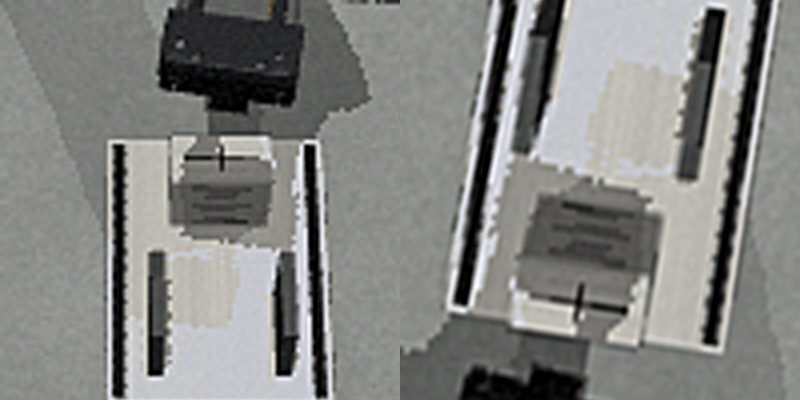

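```bash
cat > st.py <<'E'
from rect import *
for c in("top","scene"):
    I=cv2.imread(f'pics/{c}0.png');x,y,h,n=.56,.03,.13,520
    g=cv2.cvtColor(rect(c,I,x,y,.012,h,n),6)
    m=(g>145).astype(np.uint8);m=cv2.morphologyEx(m,cv2.MORPH_OPEN,np.ones((5,5)));m=cv2.morphologyEx(m,cv2.MORPH_CLOSE,np.ones((25,25)))
    r=cv2.minAreaRect(max(cv2.findContours(m,0,1)[0],key=cv2.contourArea));k=2*h/n
    b=cv2.boxPoints(r);w=np.c_[x+h-b[:,1]*k,y+h-b[:,0]*k];print(c,w.mean(0).round(4),np.array(r[1])*k,r[2])
def overlay(I,c,cx,cy,yaw,bx,by,byaw,f,x0,y0,x1,y1):
    o=cv2.resize(I[y0:y1,x0:x1],None,fx=f,fy=f,interpolation=2)
    def poly(cx,cy,yaw,u,v,hx,hy,z,col):
        q=np.radians(yaw);Rm=np.array([[np.cos(q),-np.sin(q)],[np.sin(q),np.cos(q)]])
        P=[np.array([cx,cy])+Rm@np.array([u+a*hx,v+b*hy]) for a,b in((1,1),(1,-1),(-1,-1),(-1,1))]
        p=np.int32([(proj(c,(*t,z))+.5-[x0,y0])*f for t in P]);cv2.polylines(o,[p],True,col,1)
    poly(cx,cy,yaw,0,0,.1,.075,.012,(0,0,255))
    for s in(-1,1):
        poly(cx,cy,yaw,.05,s*.042,.03,.005,.076,(0,0,255));poly(cx,cy,yaw,.05,s*.042,.03,.005,.012,(0,200,0))
    poly(bx,by,byaw,0,0,.018,.033,.076,(255,0,0));poly(bx,by,byaw,0,0,.018,.033,.012,(255,0,255))
    return o
E
python3 - <<'E'
from st import *
I=cv2.imread('pics/s3.png')
cv2.imwrite('pics/v7.png',overlay(I,'scene',.5575,.031,-9,.5105,.0395,-9.2,5,290,205,410,325))
E
```

```text
top [0.5576 0.0267] [0.13372942 0.19796063] 9.272602081298828
scene [0.5613 0.0106] [0.20418607 0.23017876] 13.40750789642334
```

View pics/v7.png

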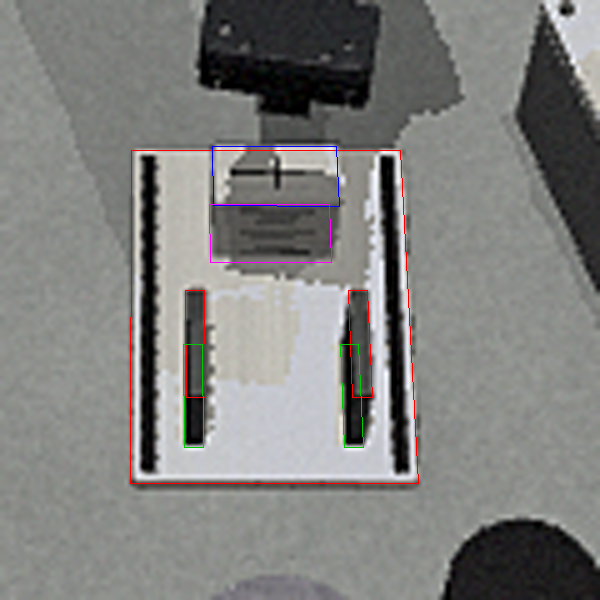

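The overlay fits: stage is at (0.5575, 0.031) with yaw -9°. The block stands on the apron at about (0.511, 0.039), and its cross is at pixel (345,239). Now I'll regrip across the long sides.

Emit:
carry_out(rows=[[-1, 0, 0, 0, -0.9], [-1, 0, 0.1, 0.3, -0.89], [-1, 0, 0, 0.6, 0], [-1, 0, 0, 0.7, 0], [-1, 0, 0, 0.5, 0], [-1, 0, 0, 0.3, 0], [-1, 0, 0, 0, 0]])

```text
time: 11.32
ee_pos: [0.5133, 0.0397, 0.1666]
eef_rot: [0.997, -0.077, 0.012, 0.002]
ft_force: [0.1, -0.1, -0.4]
width: 0.0869
```

```bash
python3 go.py .511 .039 .054 -9
```

```text
t 11.32 pos [0.5133 0.0397 0.1666] yaw -8.86 tilt 1.44 w 0.0869 F [ 0.1 -0.1 -0.4] q7 -0.41
turn units 0.03 shift now [-0.17  0.03  3.75] shift after turn [-0.07  0.04  3.75]
```

Emit:
carry_out(rows=[[-1, -0.08, 0.03, 0.4, 0], [-1, 0, 0, 0.6, 0], [-1, 0, 0, 0.7, 0], [-1, 0, 0, 0.7, 0], [-1, 0, 0, 0.6, 0], [-1, -0.05, 0, 0.3, 0], [-1, 0, 0, 0.2, 0], [-1, 0, 0, 0, 0]])

```text
time: 11.98
ee_pos: [0.5167, 0.0394, 0.0657]
eef_rot: [0.997, -0.082, 0.017, 0.001]
ft_force: [-0.8, 1.1, -0.1]
width: 0.0873
```

```bash
python3 go.py .511 .039 .054 -9
```

```text
t 11.98 pos [0.5167 0.0394 0.0657] yaw -9.38 tilt 1.98 w 0.0873 F [-0.8  1.1 -0.1] q7 -0.5
turn units -0.08 shift now [-0.2   0.04  0.38] shift after turn [-0.19  0.04  0.39]
```

Emit:
carry_out(rows=[[-1, -0.2, 0.04, 0.25, -0.08], [-0.2, 0, 0, 0.15, 0], [0.2, 0, 0, 0, 0], [0.6, 0, 0, 0, 0], [1, 0, 0, 0, 0], [1, 0, 0, 0, 0], [1, 0, 0, 0, 0]], force=25)

```text
time: 12.57
ee_pos: [0.513, 0.0393, 0.0565]
eef_rot: [0.997, -0.078, 0.02, 0.001]
ft_force: [-0.3, 0.7, -0.2]
width: 0.0548
```

```bash
python3 go.py .511 .039 .115 -9
```

```text
t 12.57 pos [0.513  0.0393 0.0565] yaw -9.0 tilt 2.32 w 0.0548 F [-0.3  0.7 -0.2] q7 -0.5
turn units 0.0 shift now [ 0.01  0.02 -1.95] shift after turn [-0.06  0.02 -1.95]
```

Emit:
carry_out(rows=[[1, 0, 0, 0, 0], [1, 0, 0, 0, 0], [1, 0, 0, 0, 0], [1, 0, 0, 0, 0]])

```text
time: 12.9
ee_pos: [0.5126, 0.0394, 0.0569]
eef_rot: [0.997, -0.078, 0.02, 0.001]
ft_force: [0.7, -0.1, 0.5]
width: 0.0363
```

```bash
python3 go.py .511 .039 .115 -9
```

```text
t 12.9 pos [0.5126 0.0394 0.0569] yaw -9.0 tilt 2.27 w 0.0363 F [ 0.7 -0.1  0.5] q7 -0.5
turn units -0.0 shift now [ 0.03  0.02 -1.94] shift after turn [-0.05  0.02 -1.94]
```

Emit:
carry_out(rows=[[1, 0, 0, -0.3, 0], [1, 0, 0, -0.5, 0], [1, 0, 0, -0.6, 0], [1, 0, 0, -0.6, 0], [1, 0, 0, -0.5, 0], [1, 0, 0, -0.3, 0]])

```text
time: 13.4
ee_pos: [0.505, 0.0396, 0.1413]
eef_rot: [0.997, -0.078, 0.014, 0.001]
ft_force: [0.2, 0.0, -4.6]
width: 0.0364
```

```bash
python3 go.py .607 .0237 .14 -9
```

```text
t 13.4 pos [0.505  0.0396 0.1413] yaw -8.94 tilt 1.67 w 0.0364 F [ 0.2  0.  -4.6] q7 -0.42
turn units 0.01 shift now [ 3.44 -0.01  0.14] shift after turn [ 3.44 -0.01  0.04]
```

Emit:
carry_out(rows=[[1, 0.3, 0, 0, 0], [1, 0.5, 0, 0, 0], [1, 0.6, 0, 0.02, 0], [1, 0.6, 0, 0.02, 0], [1, 0.5, 0, 0.02, 0], [1, 0.4, 0, 0.02, 0], [1, 0.3, 0, 0.02, 0], [1, 0.1, 0, 0, 0]])

```text
time: 14.07
ee_pos: [0.6086, 0.0208, 0.1378]
eef_rot: [0.997, -0.079, 0.013, 0.003]
ft_force: [0.3, -0.0, -5.0]
width: 0.036
```

```bash
python3 go.py .607 .0237 .105 -9
```

```text
t 14.07 pos [0.6086 0.0208 0.1378] yaw -9.05 tilt 1.58 w 0.036 F [ 0.3 -0.  -5. ] q7 -0.44
turn units -0.01 shift now [-0.1  -0.09  1.09] shift after turn [-0.07 -0.09  1.09]
```

Emit:
carry_out(rows=[[1, -0.06, -0.09, 0.2, 0], [1, 0, 0, 0.15, 0]])

```text
time: 14.23
ee_pos: [0.6079, 0.0236, 0.1254]
eef_rot: [0.997, -0.079, 0.013, 0.003]
ft_force: [-0.7, 1.1, -4.8]
width: 0.036
```

```bash
python3 go.py .607 .0237 .06 -9; python3 - <<'E'
from st import *
I=camera('scene');cv2.imwrite('pics/s4.png',I)
cv2.imwrite('pics/v8.png',cv2.resize(I[205:325,290:410],None,fx=5,fy=5,interpolation=2))
E
```

```text
t 14.23 pos [0.6079 0.0236 0.1254] yaw -9.1 tilt 1.51 w 0.036 F [-0.7  1.1 -4.8] q7 -0.45
turn units -0.02 shift now [-0.09 -0.01  2.18] shift after turn [-0.03  0.    2.18]
top [0.5576 0.0267] [0.13372942 0.19796063] 9.272602081298828
scene [0.5613 0.0106] [0.20418607 0.23017876] 13.40750789642334
```

View pics/v8.png

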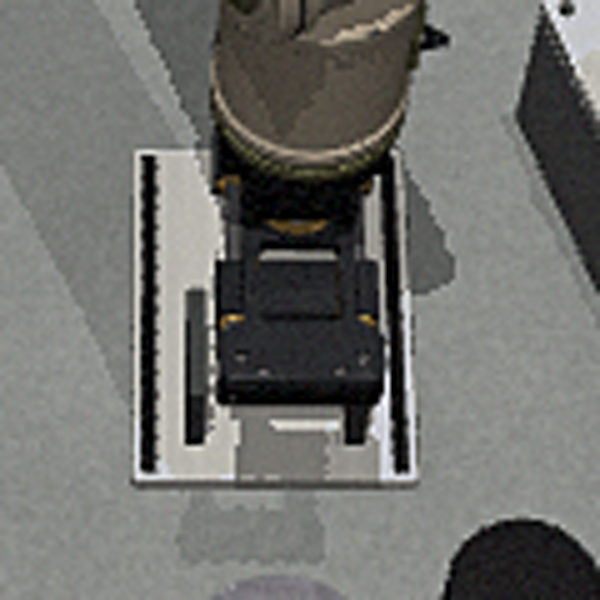

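The gripper hides the block, but the stops show where expected at (328–332,264–294). I'll descend in steps and watch the force.

Emit:
carry_out(rows=[[1, -0.03, 0, 0.25, 0], [1, 0, 0, 0.3, 0], [1, -0.02, 0, 0.3, 0], [1, -0.02, 0, 0.25, 0]])

```text
time: 14.62
ee_pos: [0.605, 0.0234, 0.0889]
eef_rot: [0.997, -0.079, 0.013, 0.003]
ft_force: [-0.3, -0.5, -6.1]
width: 0.0362
```

```bash
python3 go.py .607 .0237 .057 -9
```

```text
t 14.62 pos [0.605  0.0234 0.0889] yaw -9.06 tilt 1.5 w 0.0362 F [-0.3 -0.5 -6.1] q7 -0.47
turn units -0.01 shift now [ 0.04 -0.02  1.07] shift after turn [ 0.06 -0.02  1.06]
```

Emit:
carry_out(rows=[[1, 0.04, -0.02, 0.25, 0], [1, 0, 0, 0.25, 0], [1, 0, 0, 0.2, 0], [1, 0, 0, 0.1, 0]])

```text
time: 14.95
ee_pos: [0.6056, 0.0235, 0.0605]
eef_rot: [0.997, -0.079, 0.011, 0.004]
ft_force: [0.7, -0.9, -5.0]
width: 0.0363
```

```bash
python3 go.py .607 .0237 .057 -9
```

```text
t 14.95 pos [0.6056 0.0235 0.0605] yaw -9.05 tilt 1.37 w 0.0363 F [ 0.7 -0.9 -5. ] q7 -0.48
turn units -0.01 shift now [ 0.04 -0.02  0.12] shift after turn [ 0.04 -0.01  0.12]
```

Emit:
carry_out(rows=[[1, 0.03, -0.02, 0.06, 0], [1, 0, 0, 0.03, 0]])

```text
time: 15.12
ee_pos: [0.6065, 0.0237, 0.057]
eef_rot: [0.997, -0.079, 0.011, 0.004]
ft_force: [-5.6, -0.1, 10.1]
width: 0.0364
```

```bash
python3 go.py .607 .0237 .057 -9
```

```text
t 15.12 pos [0.6065 0.0237 0.057 ] yaw -9.06 tilt 1.32 w 0.0364 F [-5.6 -0.1 10.1] q7 -0.49
turn units -0.01 shift now [ 0.02 -0.    0.  ] shift after turn [ 0.02 -0.    0.  ]
```

Emit:
carry_out(rows=[[0.5, 0, 0, 0, 0], [-0.2, 0, 0, 0, 0], [-0.6, 0, 0, 0, 0], [-0.6, 0, 0, 0, 0], [-0.6, 0, 0, 0, 0], [-0.6, 0, 0, 0, 0], [-0.6, 0, 0, 0, 0]])

```text
time: 15.7
ee_pos: [0.6102, 0.0244, 0.0613]
eef_rot: [0.997, -0.079, 0.015, 0.003]
ft_force: [0.2, 0.6, 0.4]
width: 0.0659
```

```bash
python3 go.py .607 .0237 .15 -9
```

```text
t 15.7 pos [0.6102 0.0244 0.0613] yaw -9.06 tilt 1.77 w 0.0659 F [0.2 0.6 0.4] q7 -0.49
turn units -0.01 shift now [-0.01  0.05 -2.96] shift after turn [-0.1   0.04 -2.96]
```

Emit:
carry_out(rows=[[-0.6, 0, 0.03, -0.3, 0], [-0.6, 0, 0, -0.6, 0], [-0.6, 0, 0, -0.8, 0], [-1, 0, 0, -0.9, 0], [-1, 0, 0, -0.9, 0], [-1, 0, 0, -0.9, 0], [-1, 0, 0, -0.9, -0.5], [-1, 0, 0, -0.9, -0.8], [-1, 0, 0, -0.9, -0.8], [-1, 0, 0, -0.9, -0.8], [-1, 0, 0, -0.5, -0.7]])

```text
time: 16.62
ee_pos: [0.5987, 0.0257, 0.3315]
eef_rot: [0.996, 0.085, 0.013, 0.005]
ft_force: [-0.2, 0.2, 0.4]
width: 0.0873
```

```bash
python3 - <<'E'
from h import *
np.set_printoptions(precision=4,suppress=True)
L=[]
for c in("scene","top"):
    I=camera(c);cv2.imwrite(f'pics/{c}5.png',I)
    for n in("knob",):
        for r in pinpoint(n,c)[:2]: print(n,c,r["conf"],r["xy"],at(c,r["xy"],.225))
        for r in silhouettes(n,c)[:2]: print("sil",r["conf"],r["box"])
    # dark ball: circle by threshold near expected
    x,y=proj(c,(.51,.222,.225)).astype(int);g=cv2.cvtColor(I,6)[y-30:y+30,x-30:x+30]
    m=cv2.morphologyEx((g<45).astype(np.uint8),cv2.MORPH_OPEN,cv2.getStructuringElement(2,(13,13)))
    for k in cv2.findContours(m,0,1)[0]:
        (u,v),rad=cv2.minEnclosingCircle(k);print("circ",u+x-30,v+y-30,rad,at(c,(u+x-30,v+y-30),.225));L.append(ray(c,(u+x-30,v+y-30)))
I=cv2.imread('pics/scene5.png')
from st import overlay
a=overlay(I,'scene',.5575,.031,-9,.607,.0232,-9,5,290,205,410,325)[:,:520]
b=cv2.resize(I[170:280,370:500],None,fx=2.1,fy=2.1,interpolation=2);b=cv2.copyMakeBorder(b,0,600-b.shape[0],0,0,0)
cv2.imwrite('pics/v9.png',np.hstack([a,b]))
E
python3 go.py .51 .222 .30 9.7
```

```text
knob scene 0.73 [422.1, 197.6] [0.506  0.2244 0.225 ]
sil 0.87 [423.0, 207.6, 17.7, 34.3]
knob top 0.7 [222.6, 254.3] [0.5073 0.2284 0.225 ]
sil 0.69 [225.4, 255.4, 18.3, 17.1]
circ 223.0 253.0 8.000100135803223 [0.5105 0.2274 0.225 ]
top [0.5576 0.0267] [0.1337 0.198 ] 9.272602081298828
scene [0.5613 0.0106] [0.2042 0.2302] 13.40750789642334
t 16.92 pos [0.598  0.0253 0.3261] yaw 9.43 tilt 1.26 w 0.0871 F [-0.1 -0.5 -0.2] q7 -0.07
turn units -0.05 shift now [-1.83 -6.96  0.75] shift after turn [-1.79 -6.96  0.87]
```

View pics/v9.png

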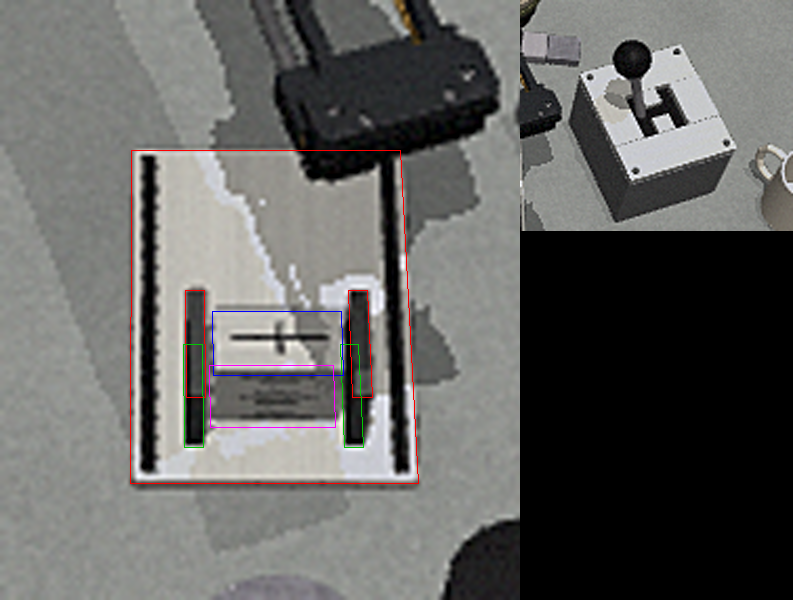

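The block's cross sits at about (346,272), within 2 mm of the target outline between the stops, and nothing touches it. The lever leans back in the right lane with its knob at about (0.509, 0.226, 0.228). I go there next.

Emit:
carry_out(rows=[[-1, -0.15, -0.7, 0, 0], [-1, -0.2, -0.8, 0, 0], [-1, -0.2, -0.8, 0, 0], [-1, -0.2, -0.8, 0, 0], [-1, -0.2, -0.8, 0, 0], [-1, -0.2, -0.8, 0, 0], [-1, -0.2, -0.8, 0, 0], [-1, -0.2, -0.8, 0, 0], [-1, -0.2, -0.6, 0, 0]])

```text
time: 17.67
ee_pos: [0.5082, 0.2211, 0.311]
eef_rot: [0.997, 0.073, 0.001, 0.007]
ft_force: [0.0, 0.7, 0.3]
width: 0.0873
```

```bash
python3 go.py .509 .226 .224 9.7
```

```text
t 17.67 pos [0.5082 0.2211 0.311 ] yaw 8.36 tilt 0.82 w 0.0873 F [0.  0.7 0.3] q7 -0.46
turn units -0.27 shift now [ 0.05 -0.2   2.9 ] shift after turn [ 0.05 -0.16  2.9 ]
```

Emit:
carry_out(rows=[[-1, 0.05, -0.18, 0.2, -0.27], [-1, 0, 0, 0.5, 0], [-1, 0, 0, 0.6, 0], [-1, 0, 0, 0.6, 0], [-1, 0, 0, 0.4, 0], [-1, 0, 0, 0.25, 0]])

```text
time: 18.17
ee_pos: [0.5058, 0.2287, 0.2267]
eef_rot: [0.996, 0.09, -0.002, 0.008]
ft_force: [-0.5, 0.2, 0.3]
width: 0.087
```

```bash
python3 go.py .509 .226 .224 9.7
```

```text
t 18.17 pos [0.5058 0.2287 0.2267] yaw 10.32 tilt 0.89 w 0.087 F [-0.5  0.2  0.3] q7 -0.47
turn units 0.12 shift now [0.09 0.11 0.09] shift after turn [0.09 0.11 0.09]
```

Emit:
carry_out(rows=[[-0.5, 0.09, 0.1, 0.09, 0.12], [0, 0, 0, 0, 0], [0.5, 0, 0, 0, 0], [1, 0, 0, 0, 0], [1, 0, 0, 0, 0], [1, 0, 0, 0, 0], [1, 0, 0, 0, 0], [1, 0, 0, 0, 0], [1, 0, 0, 0, 0]], force=15)

```text
time: 18.92
ee_pos: [0.5104, 0.2237, 0.2229]
eef_rot: [0.996, 0.083, -0.003, 0.008]
ft_force: [0.2, -1.3, -3.2]
width: 0.0432
```

```bash
cat > lev.py <<'E'
from h import *
import sys
s=read_state();p=s["ee_pos"];M=R.from_quat(s["eef_rot"]).as_matrix();g=p-.005*M[:,2]
q=np.radians(9.7);d=g[:2]-[.5198,.2735];k=[d@[np.cos(q),np.sin(q)],d@[-np.sin(q),np.cos(q)]]
f=np.arcsin(k[0]/.195);print("t",round(s["time"],2),"z",round(p[2],4),"grasp in console",np.round(k,4),"fore",round(f,3),"cross",round(np.arcsin(k[1]/.195/np.cos(f)),3),"yaw",round(np.degrees(np.arctan2(M[1,0],M[0,0])),1),"w",round(s["width"],4),"F",np.round(s["ft_force"],1))
E
python3 lev.py
```

```text
t 18.92 z 0.2229 grasp in console [-0.0177 -0.0474] fore -0.091 cross -0.247 yaw 9.6 w 0.0432 F [ 0.2 -1.3 -3.2]
```

Emit:
carry_out(rows=[[1, 0.2, 0, -0.02, 0], [1, 0.2, 0, -0.02, 0], [1, 0.15, 0, 0, 0]])

```text
time: 19.17
ee_pos: [0.5255, 0.2261, 0.224]
eef_rot: [0.996, 0.084, -0.005, 0.009]
ft_force: [-3.1, -0.0, 2.5]
width: 0.0433
```

```bash
python3 lev.py
```

```text
t 19.17 z 0.224 grasp in console [-0.0023 -0.0476] fore -0.012 cross -0.247 yaw 9.6 w 0.0433 F [-3.1 -0.   2.5]
```

Emit:
carry_out(rows=[[1, 0.07, -0.1, 0, 0], [1, 0, -0.3, -0.08, 0], [1, 0, -0.35, -0.08, 0], [1, 0, -0.35, -0.04, 0], [1, 0, -0.35, -0.02, 0]])

```text
time: 19.58
ee_pos: [0.5232, 0.2687, 0.2291]
eef_rot: [0.997, 0.081, -0.006, 0.011]
ft_force: [-1.1, -2.4, -1.4]
width: 0.043
```

```bash
python3 lev.py
```

```text
t 19.58 z 0.2291 grasp in console [ 0.0026 -0.0053] fore 0.014 cross -0.027 yaw 9.2 w 0.043 F [-1.1 -2.4 -1.4]
```

Emit:
carry_out(rows=[[1, -0.07, -0.35, 0.02, 0], [1, -0.03, -0.35, 0.04, 0], [1, 0, -0.35, 0.06, 0], [1, 0, -0.3, 0.06, 0], [1, 0, -0.25, 0.04, 0]])

```text
time: 20.0
ee_pos: [0.5122, 0.3229, 0.2221]
eef_rot: [0.997, 0.082, -0.003, 0.01]
ft_force: [1.9, -6.4, -2.6]
width: 0.0427
```

```bash
python3 lev.py
```

```text
t 20.0 z 0.2221 grasp in console [0.0009 0.0501] fore 0.005 cross 0.26 yaw 9.4 w 0.0427 F [ 1.9 -6.4 -2.6]
```

Lane end reached (F about 6 N). Next is forward, about 47 mm.

Emit:
carry_out(rows=[[1, 0.2, 0.07, 0, 0], [1, 0.3, 0, 0, 0], [1, 0.3, 0, 0.02, 0], [1, 0.3, 0, 0.04, 0], [1, 0.25, 0, 0.05, 0], [1, 0.15, 0, 0.04, 0]])

```text
time: 20.5
ee_pos: [0.5564, 0.3291, 0.216]
eef_rot: [0.996, 0.083, -0.007, 0.011]
ft_force: [-2.8, -3.6, 2.9]
width: 0.0426
```

```bash
python3 lev.py
```

```text
t 20.5 z 0.216 grasp in console [0.0455 0.0488] fore 0.235 cross 0.26 yaw 9.5 w 0.0426 F [-2.8 -3.6  2.9]
```

Emit:
carry_out(rows=[[1, 0.08, 0, 0, 0], [1, 0.03, 0, 0, 0], [0.5, 0, 0, 0, 0], [-0.3, 0, 0, 0, 0], [-1, 0, 0, 0, 0], [-1, 0, 0, 0, 0], [-1, 0, 0, 0, 0], [-1, 0, 0, 0, 0], [-1, 0, 0, 0, 0]])

```text
time: 21.25
ee_pos: [0.5616, 0.3313, 0.2162]
eef_rot: [0.996, 0.083, -0.005, 0.009]
ft_force: [-0.2, 0.3, -0.5]
width: 0.0748
```

```bash
python3 lev.py
```

```text
t 21.25 z 0.2162 grasp in console [0.0509 0.05  ] fore 0.264 cross 0.269 yaw 9.5 w 0.0748 F [-0.2  0.3 -0.5]
```

Released, with no force left. I lift clear and move back for a check picture.

Emit:
carry_out(rows=[[-1, 0, 0, -0.3, 0], [-1, 0, 0, -0.6, 0], [-1, 0, 0, -0.8, 0], [-1, 0, 0, -0.8, 0], [-1, 0, 0, -0.8, 0], [-1, 0, 0, -0.6, 0], [-1, -0.4, 0.1, 0, 0], [-1, -0.7, 0.2, 0, 0], [-1, -0.7, 0.2, 0, 0], [-1, -0.5, 0.2, 0, 0], [-1, 0, 0, 0, 0]])

```text
time: 22.17
ee_pos: [0.495, 0.3021, 0.3468]
eef_rot: [0.996, 0.084, -0.003, 0.007]
ft_force: [-0.0, -0.0, -0.7]
width: 0.087
```

```bash
python3 lev.py; python3 - <<'E'
from h import *
for c in("scene","top"):
    I=camera(c);cv2.imwrite(f'pics/{c}6.png',I)
    for r in pinpoint("knob",c)[:2]: print(c,r["conf"],r["xy"],at(c,r["xy"],.223))
    for n,z in(("block_center",.044),("lens",0),("mug",0)):
        for r in pinpoint(n,c)[:1 if n!="block_center" else 5]:
            if r["conf"]>.3: print(n,c,r["conf"],at(c,r["xy"],z).round(3))
I=cv2.imread('pics/scene6.png');cv2.imwrite('pics/v10.png',cv2.resize(I[160:340,280:540],None,fx=3,fy=3,interpolation=2))
q=np.radians(9.7);p=np.array([.5198+.047*np.cos(q)-.046*np.sin(q),.2735+.047*np.sin(q)+.046*np.cos(q),.2235]);print("expected knob",p,proj("scene",p),proj("top",p))
E
```

```text
t 22.17 z 0.3468 grasp in console [-0.0195  0.0325] fore -0.1 cross 0.168 yaw 9.7 w 0.087 F [-0.  -0.  -0.7]
scene 0.94 [469.2, 210.5] [0.55827298 0.32737833 0.223     ]
block_center scene 0.93 [ 0.348 -0.323  0.044]
block_center scene 0.91 [0.594 0.032 0.044]
block_center scene 0.78 [ 0.649 -0.322  0.044]
block_center scene 0.6 [ 0.625 -0.19   0.044]
block_center scene 0.57 [ 0.523 -0.15   0.044]
lens scene 0.63 [0.757 0.11  0.   ]
mug scene 0.7 [ 0.626  0.432 -0.   ]
top 0.7 [184.6, 236.2] [0.55619648 0.32544106 0.223     ]
top 0.49 [274.4, 175.5] [0.70755501 0.09548725 0.223     ]
block_center top 0.89 [ 0.35  -0.317  0.044]
block_center top 0.68 [ 0.655 -0.319  0.044]
block_center top 0.67 [ 0.631 -0.181  0.044]
block_center top 0.6 [ 0.52  -0.144  0.044]
block_center top 0.54 [0.611 0.017 0.044]
lens top 0.7 [0.762 0.115 0.   ]
mug top 0.74 [0.619 0.024 0.   ]
expected knob [0.55837755 0.32676136 0.2235    ] [469.01547414 210.45813593] [184.0385716  235.33385103]
```

View pics/v10.png

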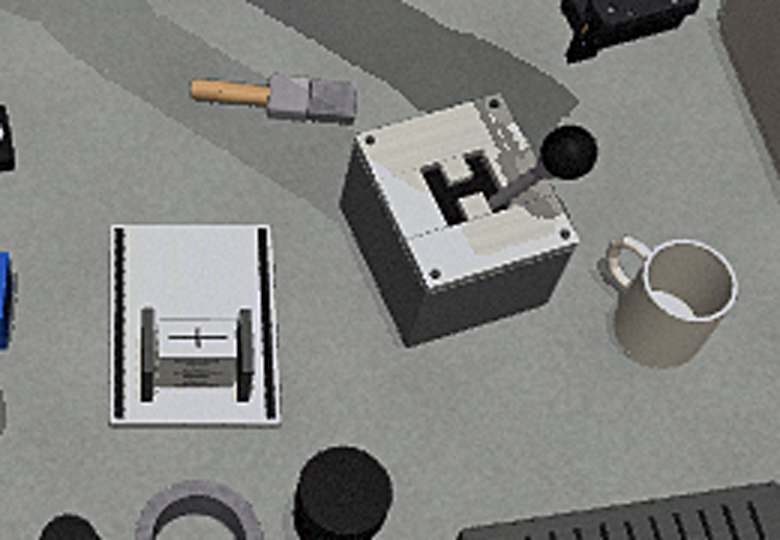

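The knob at (469,210) matches the fully-forward-left position within a pixel. The block stands between the stops with its cross at (346,272.7).

```bash
python3 - <<'E'
from h import *
p=at("scene",(346.2,272.6),.076)[:2]-[.6069,.0232];q=np.radians(-9)
print("block in nest (mm)",1000*np.array([p@[np.cos(q),np.sin(q)],p@[-np.sin(q),np.cos(q)]]))
print(close_job())
E
```

```text
block in nest (mm) [-1.67016168  2.90722427]
the job is handed in; nothing more can be done
None
```

The block now stands released between the end stops, and the lever is in the left lane, fully forward. I handed the job in at about 22 s of the 72 s; it reports no verdict.

- **Block:** I gripped it by its ends, lifted it out of the holder, set it on the apron, regripped it across its long sides and lowered it onto the nest. In the last picture its cross lies about 1.7 mm (x) and 2.9 mm (y) from the nest centre, inside the 12 mm and 8 mm limits. It stands upright.
- **Lever:** only after the block was released, I moved it to neutral, across to the left lane and fully forward. The knob appears within about 1 px of the expected end position in both cameras.
- **Robot:** the gripper is clear above and behind the console, with almost no wrist force (0.7 N).
- **Bystanders:** the lens is where it started, within the networks' accuracy. I did not measure the others again; the ones in the last picture look unmoved.

**Checks that disagreed:**
- The networks put the block centre about 15 mm off the nest in the scene camera and about 7 mm off in the top camera. I trusted the outline overlay and the cross mark.
- The top camera reported a mug at the block's place, which is a false detection. The scene camera put the mug about 15 mm from its first estimate, which I took as detector noise because the arm did not go near it.
- During the apron set-down the wrist force briefly reached about 41 N.

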